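# Seat the die, free the catch and hold the clamp lever

## Task

Set the aluminium die plate, wooden grip up, into the rectangular recess of the green clay-press bed and press it home until its face is flush with the bed. Then flip the yellow safety catch all the way over, away from the lever, and after that pull the red-gripped lever towards the robot as far as it goes. Finish while the gripper is still holding the lever there against its spring, and leave the jar, the bowl and the loop tool where they are.

Things in the scene. Friction and masses are not known exactly. Their poses are not given: they have to be found in the camera images.
- press: Green clay-press bed, fixed: its deck is 45 mm above the bench, 290 mm wide in y. Origin on the bench surface; the bed runs in x from -75 to +115 mm and in y 145 mm to either side of it. Its -x side faces the robot, yaw up to 0.25 rad either way. In this frame: recess at x 0, y -85 mm, catch axis at y +30 mm, lever stem at y +120 mm.
- recess (a point): Centre of the mouth of the recess, level with the deck; axes as press. The recess is 62 mm (x) by 82 mm (y), outlined in white, and 16 mm deep, with a flat floor: a seated die is flush with the deck.
- die: Loose aluminium plate 56 (own x) by 76 (own y) by 16 mm, about 0.22 kg, with a wooden grip block in the middle of its top: 24 mm along x, 14 mm along y, 30 mm high, its top 46 mm above the underside. Origin: centre of the underside. Fits the recess either way round (half turn), its x along the bed's x. Starts flat on the bench, right (-y) of the bed.
- catch (a joint): Angle of the yellow safety catch, rad: 0 to 0.1 at the start (engaged: the jaw plate, 28 by 36 mm, at the end of its level hook bar stands against the robot side of the lever's stem), 1.25 at its stop (flipped over, clear). Turns about a level axis along the bed's x and stays where it is left; 1 to 2 N at the tab turns it.
- catch_hinge (a point): Point on the catch's axis, 95 mm above the bench (50 mm above the deck), fixed to the bed; axes as press.
- catch_tip (a point): End of the catch's flat tab: 75 mm long from the axis, 8 mm thick, 14 mm wide along the bed's x. At joint 0 it points up, leaning 25 degrees to +y (the lever side); push it to -y and it swings round catch_hinge by the joint angle, +y through +z to -y, while the 105 mm hook bar, level and pointing to +y at 0, rises.
- lever (a joint): Angle of the clamp lever, rad: 0 at rest (leaning 0.30 rad away from the robot), 0.75 at its stop (leaning 0.45 rad towards the robot). A return spring resists: about 4.5 N at the grip at rest, 10 N at the stop; let go, it returns. The engaged catch stops it springily, within 0.2 rad at a 25 N pull.
- lever_hinge (a point): Point on the lever's axis, which runs along the bed's y, 60 mm above the bench, fixed to the bed; axes as press. It lies at the stem.
- lever_grip (a point): Middle of the lever's grip to be held: a level red round bar along the bed's y, 20 mm in diameter, from 10 to 105 mm outward (+y) of the stem; this point is 60 mm outward of the stem and 125 mm from the lever's axis, so about 180 mm above the bench. Nothing is below the bar for 100 mm there. Its axes turn with the lever.
- jar: Bystander: small clear jar with blue cap, 56 mm diameter, 60 mm high, standing on the bench to the right of the bed. Origin: centre of the underside.
- bowl: Bystander: small terracotta bowl, 90 mm rim diameter, 45 mm high, on the bench at the left. Origin: centre of the underside.
- looptool: Bystander: loop tool with wooden handle, 18 mm thick and about 180 mm long along its own y, lying on the bench to the left (+y) of the bed. Origin: on the bench under the handle.
- slide (a joint): Travel of the aluminium retaining slide, m. It lies 3 mm over the deck (top 11 mm over it) at the far (+x) side of the recess, its near edge 40 mm from the recess centre at 0. The lever draws it 24 mm towards -x, over the far edge of the die; it jams on a die that stands over 3 mm proud.
Mind the look-alikes: they are no part of the job. Of the things that look like the die, take the one that is farthest to the robot's left at the start.

How it is judged:
On the way, in this order (a step that is already met when the one before it is completed fails the run):
1. the die is seated flush in the recess, catch still engaged and lever at rest (z of die in the frame of recess below -0.014 m and horizontal distance between die and recess below 0.005 m and angle between die's own z axis and vertical below 0.05 rad and angle between the x axis of die and the x axis of press, either way round below 0.2 rad and value of joint catch below 0.4 rad and value of joint lever below 0.2 rad), for 0.2 s.
2. the safety catch is flipped over while the lever is still at rest (value of joint catch above 0.95 rad and value of joint lever below 0.2 rad), for 0.1 s.
3. the lever is pulled to its stop by the gripper (value of joint lever above 0.6 rad and contact force between the fingers and lever above 1.5 N), for 0.2 s.
At the end, for the whole second after the job is handed in: The lever is held at its stop (joint above 0.6 of 0.75 rad) with the fingers pressing on it by more than 1.5 N, the catch is still flipped over (above 0.95 rad), the die sits in the recess within 2 mm of flush, upright and square to it, and the bystanders stand where they were (all of step 3 and value of joint catch above 0.95 rad and z of die in the frame of recess below -0.014 m and horizontal distance between die and recess below 0.005 m and angle between die's own z axis and vertical below 0.05 rad and angle between the x axis of die and the x axis of press, either way round below 0.2 rad and angle between jar's own z axis and vertical below 0.2 rad); the arm keeps its last pose, push and grip.
It fails at once if the jar is moved by more than 30 mm (distance of jar from where it was at the start of the episode above 0.03 m).
It fails at once if the bowl is moved by more than 30 mm (distance of bowl from where it was at the start of the episode above 0.03 m).
It fails at once if the loop tool is moved by more than 30 mm (distance of looptool from where it was at the start of the episode above 0.03 m).
It fails at once if the lever is forced past the engaged catch (value of joint lever above 0.35 rad and value of joint catch below 0.5 rad).
It also fails if it takes over 72 s, if anything falls off the work surface, if the arm or the gripper's body presses on something with over 40 N, if the wrist force passes 120 N, or if a joint passes its speed limit or range.

## Robot

A 6-joint arm with a two-finger parallel gripper is mounted at the origin on the work surface. World frame = base frame: x ahead of the robot, y to its left, z up, the work surface at z = 0. Lengths are in m, angles in rad, forces in N, time in s.
With the tool pointing down it reaches from about 0.375 to 0.975 m from the base axis. Payload 3.8 kg.
Tool frame: the origin (TCP) lies midway between the tips of the shut fingers; the grasp point (between the pads) lies 19 mm behind it (bot.grip_point_offset is the z of the grasp point in the tool frame, in m); z points along the fingers, y is the line along which they close (so a half turn about z gives the same grasp; the last joint's range is limited). The gripper opens to 85 mm and grips with 20 to 120 N. Pads are 22 mm wide; open, the fingers measure 114 mm over their backs; the gripper's body (76 mm by 85 mm) begins 54 mm behind the grasp point. The pads swing forward as they close: fully open they stand 13 mm farther back than shut.
Start: joints at [-1.231, 0.264, 1.604, -0, 1.274, -0.037], TCP at [0.248, -0.628, 0.192] pointing down, gripper open.
Joint ranges: [-2.63, 2.63], [-0.94, 2.18], [0.31, 2.57], [-1.31, 4.45], [0, 2.66], [-2.55, 2.55]. Speed limits (rad/s): [2.57, 2.57, 3.14, 3.14, 3.14, 3.14].

## Interface

Orientations are given as a rotation vector (axis times angle).
In Python, from workcell import sensors, optics, order, bot gives the robot as it stands.
- The arm moves only by the tool play_rows, never from a script. Its argument "commands" is a list of rows, each a list of 6 numbers: the shift along the tool's x, y, z in cm, then the turn, a rotation vector about the tool's x, y, z in rad. In form: [[dx, dy, dz, wx, wy, wz], ...]. A call has 1 to 5 rows; each row shifts and turns the commanded pose from where the row before left it, along the tool's axes as they then stand; what a row does not reach is not made up. A row lasts 1/12 s, in which the tool goes at most 41.7 mm and 7.16 degrees, less where a joint would pass 70% of its speed; a pose out of reach is approached as far as the arm can. A call with a gripper value outside its range is refused whole. "grip" is the closure, from 0 (fully open) to 1 (shut), set as the call begins (left out, the last holds). The fingers move at their own pace and stop on an object; "force" is the grip in N (left out, the last holds). Time passes only in rows, so rows that do not move let the fingers close. It gives the time, the measured TCP pose, the force, the opening and the grip force at its end, in the units of the state.
- sensors.read_state(): the state, without advancing time (a new reading comes with each control period).
- optics.read_camera(name): name is "scene" or "side" or "wrist"; returns the picture (480x640x3 uint8, red, green, blue); there is no depth.
- optics.camera_info(name): a dict with "mtx" (3x3 intrinsics, pixels), "R" (3x3) and "t" (3): a world point X has camera coordinates R X + t. Camera axes: x right, y down, z forward; pixel columns grow to the right and rows downward; lengths in m; the calibration is good to about 2 mm. A picture is of the moment at which its call begins: read the wrist's pose just before it. camera_info takes no time and is no camera call; for the wrist camera it gives the pose at the moment of the call.
- order.finish_job(): hands the job in; it is judged then, once.
The state is a dict: "time": time; "q": joint angles; "joint_vel": joint speeds; "joint_torque": joint torques, N m; "tool_pos": TCP position; "tcp_rot": TCP orientation; "wrist_force": force on the tool from outside, world axes, zero at the start; "torque": the same for the moment, N m; "width": opening from 0.0 (shut) to 1.0 (fully open); "grip_force": force on a finger pad.
Only numpy, scipy, OpenCV 4.12 (cv2) and the standard library are available. Lean on these libraries where they do the work, as an engineer would, in place of code of your own. Each camera call takes 0.05 s, during which the arm holds its last target. There are 200 camera calls.

## Working session

There is one attempt and no reset: what is moved stays moved. The work goes in short steps, Python scripts to look and compute and a tool call to move; the robot and the scene stay as the last step left them, time stands still between calls to the robot, and variables do not carry over. Pictures are saved under pics/ and viewed, at most 10 in all, crops included, and the job is handed in when it is done.

Besides the shell and the picture viewer there is one more tool, called after "Emit:" as name([rows], argument=value, ...), one row to a line, values as JSON. play_rows: Moves the arm, as the interface text tells. Its arguments: {"type":"object","properties":{"commands":{"type":"array","items":{"type":"array","items":{"type":"number"}}},"grip":{"type":"number"},"force":{"type":"number"}},"required":["commands"]}

```bash
mkdir -p pics
python3 - <<'E'
from workcell import sensors, optics, order, bot
import cv2,numpy as np
for n in("scene","side"):
    im=optics.read_camera(n); cv2.imwrite(f"pics/{n}0.png",im[:,:,::-1])
    i=optics.camera_info(n); print(n,i["mtx"].tolist(),(-i["R"].T@i["t"]).round(3), i["R"].round(3).tolist())
s=sensors.read_state(); print(s)
print(bot.grip_point_offset)
E
```

```text
scene [[529.3807114033694, 0.0, 316.0393973509144], [0.0, 529.3807114033694, 234.99378276346553], [0.0, 0.0, 1.0]] [1.638 0.075 0.908] [[-0.061, 0.998, 0.007], [0.594, 0.042, -0.804], [-0.802, -0.045, -0.595]]
side [[619.1270858428815, 0.0, 313.09370762099957], [0.0, 619.1270858428815, 247.8990371222888], [0.0, 0.0, 1.0]] [0.328 1.096 0.776] [[-0.973, -0.23, 0.018], [-0.132, 0.492, -0.86], [0.189, -0.839, -0.51]]
{'time': 0.1, 'q': array([-1.23088808e+00,  2.64687401e-01,  1.60528346e+00,  1.19388849e-06,
        1.27371371e+00, -3.69339254e-02]), 'joint_vel': array([-1.62354256e-04,  7.85080560e-05, -4.13023749e-03, -1.92096857e-03,
        1.01984251e-04,  7.20120611e-04]), 'joint_torque': array([ 5.46066769e-05, -5.16709435e+01, -3.68589485e+01, -4.32817183e-05,
        6.28889262e-03,  1.24080944e-05]), 'tool_pos': array([ 0.24811141, -0.62691951,  0.19105531]), 'tcp_rot': array([-3.08395879e+00, -5.88058010e-01,  4.93782302e-04]), 'wrist_force': array([-0.39701423,  1.06396845, -0.49839506]), 'torque': array([-0.00626941,  0.02089467,  0.00919312]), 'grip_force': 0.0, 'width': 0.9982444532761146}
-0.0187
```

View pics/scene0.png

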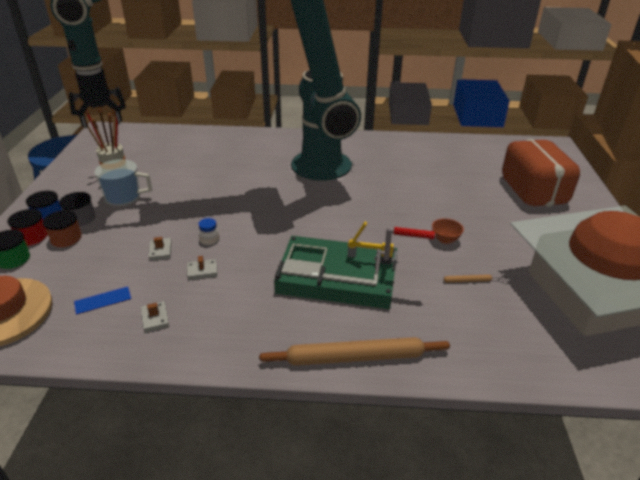

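View pics/side0.png

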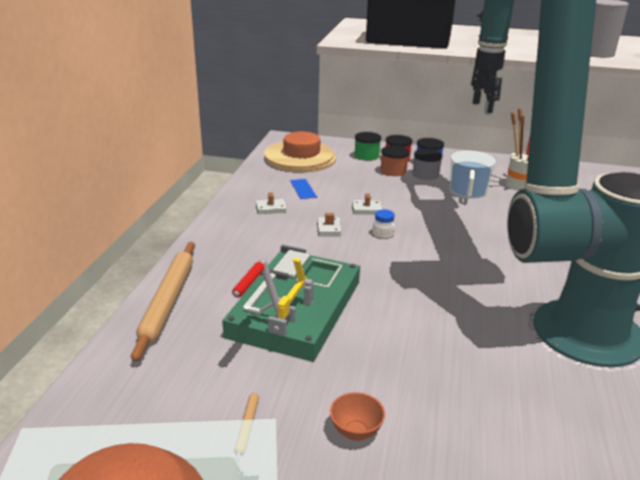

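The scene camera looks back at the robot, so robot-left is image-right. The target die is at scene (202,267) / side (330,225). The press is at about (337,270), the red bar at (413,232) and the jar at (208,232). Next I'll zoom in.

```bash
cat > h.py <<'E'
import numpy as np,cv2
from workcell import sensors, optics, order, bot
def cast(i,uv,z):
    "pixels -> points on plane z"
    uv=np.atleast_2d(np.array(uv,float)); R=i["R"];c=-R.T@i["t"]
    d=np.c_[uv,np.ones(len(uv))]@np.linalg.inv(i["mtx"]).T@R
    return c+d*((z-c[2])/d[:,2])[:,None]
def proj(i,X):
    p=(np.atleast_2d(X)@i["R"].T+i["t"])@i["mtx"].T
    return p[:,:2]/p[:,2:]
def tri(i1,u1,i2,u2):
    P=[np.array(i["mtx"])@np.c_[i["R"],i["t"]] for i in(i1,i2)]
    X=cv2.triangulatePoints(P[0],P[1],np.array(u1,float),np.array(u2,float)); return (X[:3]/X[3]).ravel()
E
python3 - <<'E'
import cv2,numpy as np
a=cv2.imread("pics/scene0.png")[205:315,185:445]; b=cv2.imread("pics/side0.png")[205:360,215:375]
A=cv2.resize(a,None,fx=3,fy=3,interpolation=cv2.INTER_CUBIC)
A=cv2.convertScaleAbs(A,alpha=1.6)
B=cv2.resize(b,None,fx=3.7,fy=3.7,interpolation=cv2.INTER_CUBIC)
cv2.imwrite("pics/a.png",A);cv2.imwrite("pics/b.png",B);print(A.shape,B.shape)
E
```

```text
(330, 780, 3) (574, 592, 3)
```

View pics/a.png

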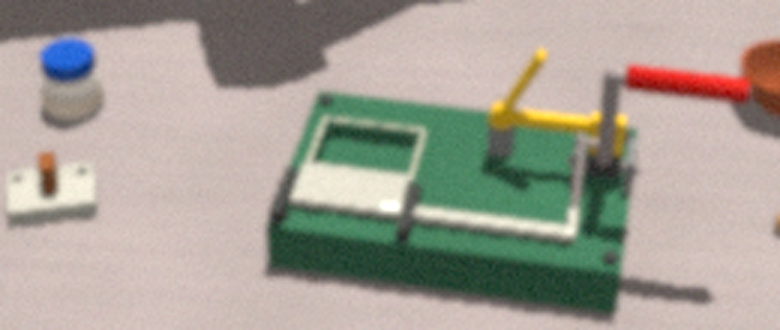

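View pics/b.png

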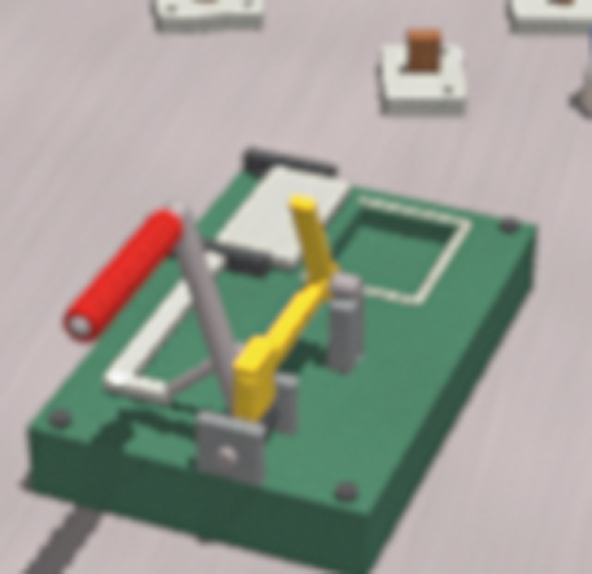

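Crop pixels converted back to full images, as (scene; side):
- **Deck corners:** scene (291,236), (275.7,281), (391.7,292.3), (396.3,247.7). Side (360,266.6), (315,343.4), (223.6,320.7).
- **Die grip top:** scene (200.5,256.7), side (329.6,214).

Run:
```python
from h import *
np.set_printoptions(precision=4,suppress=True)
a=optics.camera_info("scene");b=optics.camera_info("side")
S=lambda p:np.array(p)/3+[185,205]
T=lambda p:np.array(p)/3.7+[215,205]
M=np.array([[-75,-145],[115,-145],[115,145],[-75,145]])/1000
W1=cast(a,S([(318,93),(272,230),(620,262),(634,128)]),.045)
W2=cast(b,T([(537,228),(370,512),(32,428)]),.045)
print(W1);print(W2)
src=np.r_[M,M[[0,3,2]]];dst=np.r_[W1,W2][:,:2]
# rigid fit
c1,c2=src.mean(0),dst.mean(0);u,s,v=np.linalg.svd((src-c1).T@(dst-c2));R=(u@v).T;yaw=np.arctan2(R[1,0],R[0,0]);t=c2-R@c1
print("press",t,yaw,"res",(src@R.T+t-dst)*1000)
for n,p in dict(recess=(0,-.085),tabhinge=(0,.03),bar=(0,.18)).items(): print(n,R@p+t)
r=cast(a,S([(320,117),(425,128)]),.045);print("recess far(-x) outline edge",r)
print("recess side",cast(b,T([(470,222),(418,300)]),.045))
print("tip",tri(a,S((541,53)),b,T((303,200)))," jaw",tri(a,S((615,118)),b,T((255,360))))
print("bar inner,outer",tri(a,S((630,77)),b,T((165,222))),tri(a,S((748,90)),b,T((80,325))))
print("hinge",tri(a,S((497,115)),b,T((325,275))))
print("die grip",cast(a,S((46,155)),.046),cast(b,T((424,33)),.046))
print("die corners",cast(b,T([(382,48),(460,46),(465,103),(383,105)]),.016))
print("jar",cast(a,S((68,52)),.06))
w=optics.camera_info("wrist");Rw=w["R"];print("cam",-Rw.T@w["t"],Rw,w["mtx"])
from scipy.spatial.transform import Rotation as Q
s=sensors.read_state();Rt=Q.from_rotvec(s["tcp_rot"]).as_matrix();print(Rt)
print("cam in tool",Rt.T@(-Rw.T@w["t"]-s["tool_pos"]),(Rw@Rt))
```

```text
[[ 0.4835 -0.0588  0.045 ]
 [ 0.6724 -0.0776  0.045 ]
 [ 0.6915  0.2039  0.045 ]
 [ 0.5155  0.2255  0.045 ]]
[[ 0.4801 -0.0567  0.045 ]
 [ 0.5167  0.2256  0.045 ]
 [ 0.7025  0.2036  0.045 ]]
press [0.5717 0.0752] -0.1090205743051523 res [[-2.1224 -1.9826]
 [-2.2423 -3.8402]
 [10.2975  2.9372]
 [-2.6541  1.9428]
 [ 1.2283 -4.138 ]
 [-3.8016  1.8593]
 [-0.7055  3.2215]]
recess [ 0.5624 -0.0093]
tabhinge [0.5749 0.105 ]
bar [0.5913 0.2541]
recess far(-x) outline edge [[ 0.5191 -0.0535  0.045 ]
 [ 0.5285  0.0407  0.045 ]]
recess side [[ 0.5201 -0.0529  0.045 ]
 [ 0.5329  0.0363  0.045 ]]
tip [0.5752 0.1352 0.1639]  jaw [0.5831 0.1996 0.1071]
bar inner,outer [0.6275 0.2019 0.1821] [0.6385 0.2925 0.1812]
hinge [0.5718 0.1019 0.0968]
die grip [[ 0.5904 -0.2837  0.046 ]] [[ 0.5973 -0.2836  0.046 ]]
die corners [[ 0.6323 -0.3099  0.016 ]
 [ 0.5794 -0.3274  0.016 ]
 [ 0.56   -0.2468  0.016 ]
 [ 0.6133 -0.2295  0.016 ]]
jar [[ 0.4565 -0.2934  0.06  ]]
cam [ 0.3122 -0.6005  0.3733] [[ 0.3679 -0.9299 -0.0009]
 [-0.8944 -0.3541  0.2734]
 [-0.2545 -0.0998 -0.9619]] [[406.5481   0.     326.5212]
 [  0.     406.5481 246.2449]
 [  0.       0.       1.    ]]
[[ 0.9298  0.368  -0.0007]
 [ 0.368  -0.9298  0.002 ]
 [ 0.0001 -0.0021 -1.    ]]
cam in tool [ 0.0693 -0.0014 -0.1822] [[-0.0001  1.     -0.0012]
 [-0.9619 -0.0004 -0.2735]
 [-0.2735  0.0011  0.9619]]
```

Emit:
play_rows([
  [3.2, -1.37, 0, 0, 0, 0],
  [3.2, -1.37, 0, 0, 0, 0],
  [3.2, -1.37, 0, 0, 0, 0],
  [3.2, -1.37, 0, 0, 0, 0],
  [3.2, -1.37, 0, 0, 0, 0],
], grip=0)

```text
time: 0.52
tool_pos: [0.3725, -0.5036, 0.1916]
tcp_rot: [-3.085, -0.587, 0.001]
wrist_force: [0.1, -0.4, -0.6]
width: 0.999
grip_force: 0.0
```

Emit:
play_rows([
  [3.2, -1.37, 0, 0, 0, 0],
  [3.2, -1.37, 0, 0, 0, 0],
  [3.2, -1.37, 0, 0, 0, 0],
  [3.2, -1.37, 0, 0, 0, 0],
  [3.2, -1.37, 0, 0, 0, 0],
])

```text
time: 0.93
tool_pos: [0.4962, -0.3809, 0.1918]
tcp_rot: [-3.085, -0.588, 0.001]
wrist_force: [-0.1, -0.5, -0.1]
width: 1.001
grip_force: 0.0
```

Emit:
play_rows([
  [3.2, -1.37, 0, 0, 0, 0],
  [3.2, -1.37, 0, 0, 0, 0],
  [3.2, -1.37, 0, 0, 0, 0],
  [3.2, -1.37, 0, 0, 0, 0],
  [0, 0, 0, 0, 0, 0.1],
])

```text
time: 1.35
tool_pos: [0.5981, -0.2792, 0.1915]
tcp_rot: [-3.108, -0.439, -0.003]
wrist_force: [-0.6, -0.3, 0.1]
width: 1.0
grip_force: 0.0
```

Emit:
play_rows([
  [0, 0, 0, 0, 0, 0],
  [0, 0, 0, 0, 0, 0],
])

```text
time: 1.52
tool_pos: [0.594, -0.284, 0.1915]
tcp_rot: [-3.11, -0.438, 0.002]
wrist_force: [-0.4, -0.5, -0.6]
width: 1.002
grip_force: 0.0
```

Run:
```python
from h import *
np.set_printoptions(precision=4,suppress=True)
i=optics.camera_info("wrist");im=optics.read_camera("wrist");np.savez("w1.npz",**i)
cv2.imwrite("pics/w1.png",im[:,:,::-1])
u=proj(i,[.594,-.284,.046])[0];print("expected grip",u)
h=cv2.cvtColor(im,cv2.COLOR_RGB2HSV)
m=((h[:,:,0]>3)&(h[:,:,0]<22)&(h[:,:,1]>90)).astype(np.uint8)
n,l,st,c=cv2.connectedComponentsWithStats(m)
for k in range(1,n):
    if st[k,4]>150: print("brown",st[k],c[k])
```

```text
expected grip [327.7743 217.9988]
brown [460   0  43  29 992] [480.7369  13.3256]
brown [316 196  18  33 514] [324.4767 212.2198]
brown [426 317  24  27 544] [438.4614 329.5349]
```

View pics/w1.png

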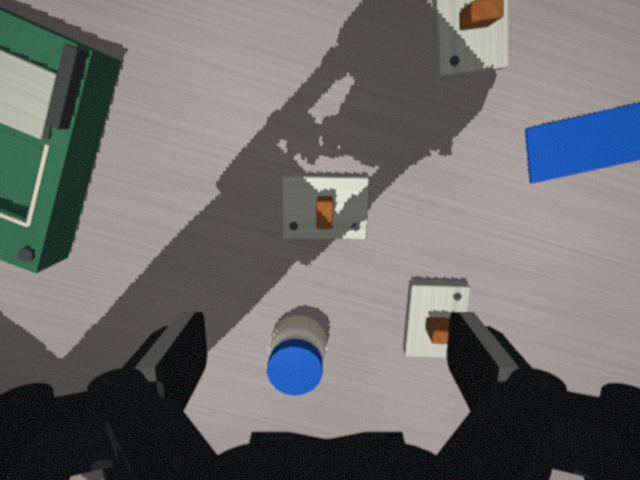

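The wrist view shows the die plate at (283..367, 177..238) with its grip at (325,212). The jar is at (296,365) with its blue cap, clear of the fingers.

Run:
```python
from h import *
np.set_printoptions(precision=4,suppress=True)
i=dict(np.load("w1.npz"))
c=cast(i,[(282.5,176.5),(367.5,177),(367,238.5),(283,238.5)],.016)[:,:2]
print(c.mean(0), np.linalg.norm(c-np.roll(c,-1,0),axis=1))
x=(c[0]+c[1]-c[2]-c[3]);y=(c[0]+c[3]-c[1]-c[2]);print("yaw",np.arctan2(x[1],x[0]),np.arctan2(-y[0],y[1]))
g=cast(i,[(316.5,228.5),(333.5,228.5)],.046);print("grip -x top edge",g)
print("jar cap",cast(i,(295,365),.06),"decoy",cast(i,(437,318),.016))
```

```text
[ 0.5957 -0.281 ] [0.0742 0.0555 0.0764 0.0559]
yaw 0.27890757350417816 0.27707185473896545
grip -x top edge [[ 0.5829 -0.2775  0.046 ]
 [ 0.5868 -0.291   0.046 ]]
jar cap [[ 0.4628 -0.2919  0.06  ]] decoy [[ 0.5226 -0.4143  0.016 ]]
```

Emit:
play_rows([
  [0.27, -0.23, 2.5, 0, 0, 0],
  [0, 0, 3.5, 0, 0, 0],
  [0, 0, 3.5, 0, 0, 0],
  [0, 0, 3.0, 0, 0, 0],
  [0, 0, 2.0, 0, 0, 0],
])

```text
time: 1.98
tool_pos: [0.593, -0.2817, 0.0434]
tcp_rot: [-3.109, -0.433, 0.007]
wrist_force: [0.3, -0.1, 0.5]
width: 1.001
grip_force: 0.0
```

Emit:
play_rows([
  [0, 0, 1.4, 0, 0, 0],
  [0, 0, 0.9, 0, 0, 0],
  [0, 0, 0.3, 0, 0, 0],
  [0, 0, 0, 0, 0, 0],
  [0, 0, 0, 0, 0, 0],
])

```text
time: 2.4
tool_pos: [0.5974, -0.2824, 0.0229]
tcp_rot: [3.11, 0.433, 0.003]
wrist_force: [-0.2, 0.0, 0.2]
width: 0.999
grip_force: 0.0
```

Emit:
play_rows([
  [0, 0, 0, 0, 0, 0],
  [0, 0, 0, 0, 0, 0],
  [0, 0, 0, 0, 0, 0],
  [0, 0, 0, 0, 0, 0],
  [0, 0, 0, 0, 0, 0],
], grip=1, force=50)

```text
time: 2.82
tool_pos: [0.5966, -0.2816, 0.0217]
tcp_rot: [3.111, 0.434, 0.001]
wrist_force: [-0.1, 1.0, 0.1]
width: 0.297
grip_force: 0.0
```

Emit:
play_rows([
  [0, 0, 0, 0, 0, 0],
  [0, 0, 0, 0, 0, 0],
  [0, 0, 0, 0, 0, 0],
  [0, 0, 0, 0, 0, 0],
  [0, 0, 0, 0, 0, 0],
])

```text
time: 3.23
tool_pos: [0.5963, -0.2815, 0.0212]
tcp_rot: [-3.111, -0.433, 0.0]
wrist_force: [-1.4, -0.1, 0.2]
width: 0.003
grip_force: 0.0
```

The fingers shut fully without catching the block, so I'll look.

Run:
```python
from h import *
im=optics.read_camera("wrist");a=optics.read_camera("side")[150:260,270:420]
print(sensors.read_state())
cv2.imwrite("pics/w2.png",np.hstack([im[150:480,150:500,::-1],cv2.resize(a,(450,330))[:,:,::-1]]))
```

```text
{'time': 3.3333, 'q': array([-4.78811442e-01,  3.82520516e-01,  1.78408909e+00,  4.14489503e-05,
        9.75153616e-01,  8.15149989e-01]), 'joint_vel': array([-8.57764560e-04,  2.86880924e-04, -1.91698429e-04, -9.26419783e-06,
        1.05090810e-03, -2.86854823e-04]), 'joint_torque': array([ 3.09373252e-03, -5.28814495e+01, -3.17969620e+01,  1.92673842e-04,
        1.82721407e-03, -1.36408295e-05]), 'tool_pos': array([ 0.59627761, -0.28145843,  0.02119605]), 'tcp_rot': array([-3.11142472e+00, -4.33410323e-01,  1.87293944e-04]), 'wrist_force': array([-0.39294563, -0.60862634, -0.30300371]), 'torque': array([ 0.04025985, -0.01293379,  0.008801  ]), 'grip_force': 0.0, 'width': 0.002169421014554818}
```

View pics/w2.png

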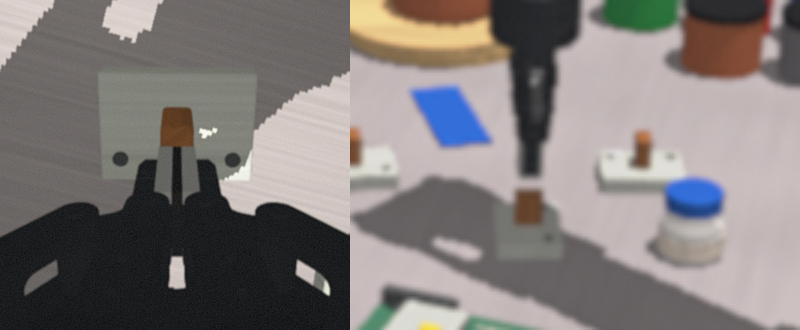

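The fingertips look to be above or behind the block. I'll check where the reported TCP projects in each view.

Run:
```python
from h import *
np.set_printoptions(precision=4,suppress=True)
s=sensors.read_state();t=s["tool_pos"]
for n in("side","wrist","scene"):
    i=optics.camera_info(n);print(n,proj(i,[t,t+[0,0,.03],[.596,-.281,.046],[.596,-.281,.016]]))
i=optics.camera_info("wrist")
# crop offset 150,150: plate corners
print(cast(i,np.array([(98,72),(256,72),(249,180),(104,180)])+150,.016))
print(cast(i,np.array([(165,108),(190,108),(160,147),(194,147)])+150,.046))
im=optics.read_camera("scene");cv2.imwrite("pics/s3.png",cv2.resize(im[190:300,150:290,::-1],None,fx=4,fy=4,interpolation=cv2.INTER_CUBIC))
```

```text
side [[329.4988 222.9058]
 [329.8724 212.5252]
 [329.8764 214.4312]
 [329.5033 224.7791]]
wrist [[328.8714 281.2668]
 [329.3591 307.5429]
 [328.0292 302.6677]
 [327.7464 277.7617]]
scene [[201.8173 265.5211]
 [200.396  256.5511]
 [200.8459 258.0617]
 [202.258  266.9907]]
[[ 0.6126 -0.2372  0.016 ]
 [ 0.6329 -0.3088  0.016 ]
 [ 0.5787 -0.3237  0.016 ]
 [ 0.5586 -0.2526  0.016 ]]
[[ 0.6134 -0.2705  0.046 ]
 [ 0.6162 -0.2803  0.046 ]
 [ 0.5964 -0.2731  0.046 ]
 [ 0.6003 -0.2867  0.046 ]]
```

View pics/s3.png

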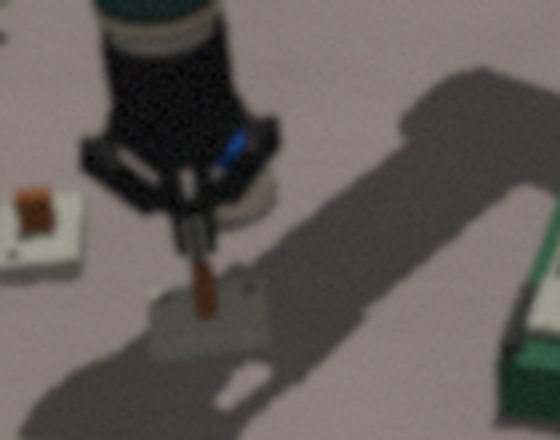

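Run:
```python
from h import *
np.set_printoptions(precision=4,suppress=True)
a,b,w=[optics.camera_info(n) for n in("scene","side","wrist")]
print(tri(a,(199,253),b,(330,208)))
print(cast(w,(327,297),.046),cast(w,(327,297),.03))
for z in(.021,.03,.04,.046,.05): print(z,[proj(i,[.5963,-.2815,z])[0] for i in(a,b,w)])
im=optics.read_camera("wrist");g=im[230:420,327].astype(int);print(g[::6].tolist())
```

```text
[ 0.5967 -0.2835  0.0631]
[[ 0.5983 -0.2799  0.046 ]] [[ 0.5918 -0.2818  0.03  ]]
0.021 [array([201.8087, 265.5837]), array([329.4912, 222.9645]), array([328.9484, 281.1026])]
0.03 [array([201.3862, 262.9177]), array([329.6025, 219.8717]), array([329.0825, 288.1118])]
0.04 [array([200.9128, 259.9309]), array([329.7269, 216.4143]), array([329.247 , 296.7079])]
0.046 [array([200.6268, 258.1263]), array([329.802 , 214.3292]), array([329.3546, 302.3314])]
0.05 [array([200.4353, 256.918 ]), array([329.8521, 212.9346]), array([329.4305, 306.2969])]
[[132, 134, 124], [128, 130, 120], [129, 131, 122], [132, 133, 124], [129, 132, 123], [92, 60, 34], [96, 64, 39], [92, 58, 32], [106, 65, 41], [102, 61, 35], [102, 66, 39], [78, 55, 33], [29, 31, 32], [12, 12, 13], [25, 33, 34], [34, 32, 38], [22, 17, 20], [28, 27, 27], [24, 23, 23], [27, 26, 20], [32, 33, 34], [29, 34, 31], [29, 28, 30], [32, 32, 31], [30, 26, 30], [34, 30, 32], [29, 25, 26], [29, 32, 33], [31, 35, 37], [29, 33, 31], [209, 200, 196], [205, 194, 191]]
```

All three views put the finger tips about 40 mm behind the reported TCP. I'll verify by lowering gently with the fingers shut until they touch the block top (46 mm).

Emit:
play_rows([
  [0, 0, 0.3, 0, 0, 0],
  [0, 0, 0.2, 0, 0, 0],
  [0, 0, 0, 0, 0, 0],
])

```text
time: 3.68
tool_pos: [0.5958, -0.2812, 0.0155]
tcp_rot: [-3.111, -0.433, 0.002]
wrist_force: [-1.0, -0.5, -0.1]
width: 0.005
grip_force: 0.0
```

Emit:
play_rows([
  [0, 0, 0.3, 0, 0, 0],
  [0, 0, 0.2, 0, 0, 0],
  [0, 0, 0, 0, 0, 0],
])

```text
time: 3.93
tool_pos: [0.5958, -0.2812, 0.0105]
tcp_rot: [-3.111, -0.433, 0.002]
wrist_force: [0.0, 0.4, -0.4]
width: 0.001
grip_force: 0.0
```

Emit:
play_rows([
  [0, 0, 0.3, 0, 0, 0],
  [0, 0, 0.1, 0, 0, 0],
  [0, 0, 0, 0, 0, 0],
])

```text
time: 4.18
tool_pos: [0.5963, -0.2815, 0.0072]
tcp_rot: [-3.111, -0.433, 0.0]
wrist_force: [0.2, 0.4, -0.3]
width: 0.0
grip_force: 0.0
```

Emit:
play_rows([
  [0, 0, 0.2, 0, 0, 0],
  [0, 0, 0, 0, 0, 0],
])

```text
time: 4.35
tool_pos: [0.5965, -0.2816, 0.0071]
tcp_rot: [3.112, 0.434, -0.0]
wrist_force: [-3.7, 2.0, 9.5]
width: -0.004
grip_force: 4.9
```

Emit:
play_rows([
  [0, 0, 0.2, 0, 0, 0],
  [0, 0, 0, 0, 0, 0],
])

```text
time: 4.52
tool_pos: [0.5965, -0.2816, 0.007]
tcp_rot: [3.112, 0.434, -0.0]
wrist_force: [-7.2, 2.8, 19.5]
width: 0.002
grip_force: 9.6
```

Contact came at reported z 0.007 against a true tip height of 0.046, so the true tip is the reported TCP plus 39 mm. Next: lift, open, descend to a true tip of about 20 mm, and grip.

Emit:
play_rows([
  [0, 0, -2.3, 0, 0, 0],
  [0, 0, 0, 0, 0, 0],
  [0, 0, 0, 0, 0, 0],
  [0, 0, 0, 0, 0, 0],
  [0, 0, 0, 0, 0, 0],
], grip=0)

```text
time: 4.93
tool_pos: [0.5955, -0.2811, 0.0251]
tcp_rot: [-3.111, -0.433, 0.002]
wrist_force: [-0.8, 0.4, -0.6]
width: 0.707
grip_force: 0.0
```

Emit:
play_rows([
  [0, 0, 0, 0, 0, 0],
  [0, 0, 0, 0, 0, 0],
  [0, 0, 0, 0, 0, 0],
  [0, 0, 0, 0, 0, 0],
  [0, 0, 0, 0, 0, 0],
])

```text
time: 5.35
tool_pos: [0.5962, -0.2815, 0.026]
tcp_rot: [-3.111, -0.433, 0.001]
wrist_force: [-0.9, 0.3, -0.1]
width: 1.002
grip_force: 0.0
```

Emit:
play_rows([
  [0, 0, 1.5, 0, 0, 0],
  [0, 0, 1.5, 0, 0, 0],
  [0, 0, 1.0, 0, 0, 0],
  [0, 0, 0.4, 0, 0, 0],
  [0, 0, 0, 0, 0, 0],
])

```text
time: 5.77
tool_pos: [0.595, -0.2808, -0.0194]
tcp_rot: [-3.11, -0.433, 0.004]
wrist_force: [-0.3, -0.4, -0.3]
width: 1.001
grip_force: 0.0
```

Emit:
play_rows([
  [0, 0, 0, 0, 0, 0],
  [0, 0, 0, 0, 0, 0],
  [0, 0, 0, 0, 0, 0],
  [0, 0, 0, 0, 0, 0],
  [0, 0, 0, 0, 0, 0],
], grip=1, force=50)

```text
time: 6.18
tool_pos: [0.5968, -0.2818, -0.017]
tcp_rot: [3.111, 0.433, 0.001]
wrist_force: [-0.2, 0.6, -0.9]
width: 0.298
grip_force: 0.0
```

Emit:
play_rows([
  [0, 0, 0, 0, 0, 0],
  [0, 0, 0, 0, 0, 0],
  [0, 0, 0, 0, 0, 0],
  [0, 0, 0, 0, 0, 0],
  [0, 0, 0, 0, 0, 0],
])

```text
time: 6.6
tool_pos: [0.5969, -0.2818, -0.0171]
tcp_rot: [3.111, 0.433, 0.001]
wrist_force: [-0.5, 0.4, 4.5]
width: 0.154
grip_force: 49.7
```

Emit:
play_rows([
  [0, 0, -1.0, 0, 0, 0],
  [0, 0, -2.5, 0, 0, 0],
  [0, 0, -3.0, 0, 0, 0],
  [0, 0, -2.5, 0, 0, 0],
  [0, 0, -1.0, 0, 0, 0],
])

```text
time: 7.02
tool_pos: [0.5982, -0.2825, 0.0865]
tcp_rot: [3.109, 0.433, 0.007]
wrist_force: [0.9, -0.4, -0.4]
width: 0.15
grip_force: 49.0
```

Emit:
play_rows([
  [0.1, -2.5, 0, 0, 0, 0],
  [0.2, -3.5, 0, 0, 0, 0],
  [0.2, -4.0, 0, 0, 0, 0],
  [0.1, -3.5, 0, 0, 0, 0],
  [0.1, -2.4, 0, 0, 0, 0],
])

```text
time: 7.43
tool_pos: [0.5569, -0.1236, 0.0808]
tcp_rot: [-3.109, -0.434, 0.005]
wrist_force: [0.0, 0.8, -1.6]
width: 0.152
grip_force: 49.1
```

Emit:
play_rows([
  [0, 0, 0, 0, 0, 0.1],
  [0, 0, 0, 0, 0, 0.1],
  [0, 0, 0, 0, 0, 0.1],
  [0, 0, 0, 0, 0, 0.09],
  [0, 0, 0, 0, 0, 0],
])

```text
time: 7.85
tool_pos: [0.5585, -0.1261, 0.0812]
tcp_rot: [-3.136, 0.181, 0.003]
wrist_force: [0.2, 0.1, -1.9]
width: 0.15
grip_force: 49.2
```

Emit:
play_rows([
  [0, 0, 0, 0, 0, 0],
  [0, 0, 0, 0, 0, 0],
  [0, 0, 0, 0, 0, 0],
])

```text
time: 8.1
tool_pos: [0.5593, -0.1266, 0.0819]
tcp_rot: [-3.137, 0.176, 0.001]
wrist_force: [-0.6, -0.6, -1.6]
width: 0.153
grip_force: 49.2
```

Run:
```python
from h import *
np.set_printoptions(precision=4,suppress=True)
i=optics.camera_info("wrist");im=optics.read_camera("wrist");np.savez("w4.npz",im=im,**i)
s=sensors.read_state();print(s["tool_pos"],s["tcp_rot"],s["wrist_force"],s["width"])
print(proj(i,[[.5624,-.0093,.045]]))
cv2.imwrite("pics/w4.png",im[:,:,::-1])
```

```text
[ 0.5594 -0.1267  0.0821] [-3.1365  0.1761  0.0007] [-0.4207 -0.7784 -2.1893] 0.15494494731837472
[[123.46   274.0356]]
```

View pics/w4.png

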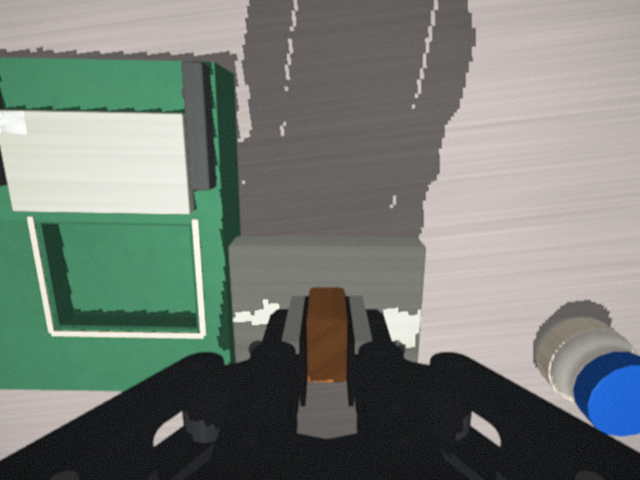

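The outline's right leg is at about (198, 220–335), its left leg runs (33,217)→(53,333), and its bottom leg is at row ~333. The die is held with its plate at (230..425, 237..). I'll fit lines to the outline.

Run:
```python
from h import *
np.set_printoptions(precision=4,suppress=True)
d=np.load("w4.npz");i={k:d[k] for k in("mtx","R","t")};im=d["im"]
hs=cv2.cvtColor(im,cv2.COLOR_RGB2HSV);m=(hs[:,:,1]<60)&(hs[:,:,2]>140)
L=[];Rr=[];B=[]
for r in range(230,322,4):
    c=np.where(m[r,20:80])[0]+20;L.append((c.min()-.5,c.max()+.5,r))
    c=np.where(m[r,180:215])[0]+180;Rr.append((c.min()-.5,c.max()+.5,r))
for c in range(64,190,4):
    r=np.where(m[318:348,c])[0]+318;B.append((c,r.min()-.5,r.max()+.5))
L,Rr,B=map(np.array,(L,Rr,B))
f=lambda u:cast(i,u,.045)[:,:2]
Li,Lo=f(L[:,[1,2]]),f(L[:,[0,2]]);Ri,Ro=f(Rr[:,[0,2]]),f(Rr[:,[1,2]]);Bi,Bo=f(B[:,[0,1]]),f(B[:,[0,2]])
def ln(P):
    v=cv2.fitLine(P.astype(np.float32),cv2.DIST_HUBER,0,.001,.001).ravel();return v
for n,P in dict(Li=Li,Lo=Lo,Ri=Ri,Ro=Ro,Bi=Bi,Bo=Bo).items():
    v=ln(P);a=np.arctan2(v[1],v[0]) ;print(n,"ang",a if n[0]!="B" else a-np.pi/2,"mid",P.mean(0))
yaws=[np.arctan(v[1]/v[0]) for v in map(ln,(Li,Lo,Ri,Ro))]+[-np.arctan(v[0]/v[1]) for v in map(ln,(Bi,Bo))]
yaw=np.mean([np.mean(yaws[:4]),np.mean(yaws[4:])]);print("yaw",yaw,yaws)
ex=np.array([np.cos(yaw),np.sin(yaw)]);ey=np.array([-ex[1],ex[0]])
yL,yR,yLo,yRo=[(P@ey).mean() for P in(Li,Ri,Lo,Ro)];xb,xbo=(Bi@ex).mean(),(Bo@ex).mean()
print("inner width",yL-yR,"outer",yLo-yRo,"bottom thickness",xb-xbo)
c=ex*(xb+.031)+ey*(yL+yR)/2;print("recess",c)
# die in hand: plate far-edge corners at plate top z (tip z -.003+...)
s=sensors.read_state();zt=s["tool_pos"][2]+.0171+.016
k=cast(i,[(230.5,237.5),(424.5,237.5)],zt)[:,:2];print("die +x edge",k,np.linalg.norm(k[0]-k[1]))
q=k[0]-k[1];dy=np.arctan2(-q[0],q[1]);print("die yaw",dy,"centre",k.mean(0)-.028*np.array([np.cos(dy),np.sin(dy)]),"tcp",s["tool_pos"])
```

```text
Li ang -0.12986606 mid [0.5672 0.036 ]
Lo ang -0.1323859 mid [0.5677 0.0401]
Ri ang -0.13065487 mid [ 0.5576 -0.0497]
Ro ang -0.12540598 mid [ 0.5571 -0.0538]
Bi ang -0.12730026 mid [ 0.5271 -0.0019]
Bo ang -0.13147473 mid [ 0.5227 -0.0008]
yaw -0.12948282 [np.float32(-0.12986606), np.float32(-0.13238591), np.float32(-0.13065487), np.float32(-0.12540597), np.float32(-0.1273002), np.float32(-0.13147467)]
inner width 0.08626580844474968 outer 0.09455656977878549 bottom thickness 0.004452347601889395
recess [ 0.5578 -0.0063]
die +x edge [[ 0.5931 -0.0928]
 [ 0.5849 -0.1658]] 0.07344015669375642
die yaw -0.11211504426847525 centre [ 0.5612 -0.1262] tcp [ 0.5594 -0.1267  0.0821]
```

Emit:
play_rows([
  [0, 0, 0, 0, 0, 0.017],
  [-0.25, -2.0, 0, 0, 0, 0],
  [-0.4, -3.0, 0, 0, 0, 0],
  [-0.4, -3.0, 0, 0, 0, 0],
  [-0.3, -2.4, 0, 0, 0, 0],
])

```text
time: 8.57
tool_pos: [0.5595, -0.0203, 0.0823]
tcp_rot: [-3.134, 0.206, 0.0]
wrist_force: [-0.8, 0.7, -2.6]
width: 0.155
grip_force: 49.3
```

Emit:
play_rows([
  [-0.2, -1.5, 0, 0, 0, 0],
  [0, 0, 1.5, 0, 0, 0],
  [0, 0, 1.8, 0, 0, 0],
  [0, 0, 1.2, 0, 0, 0],
  [0, 0, 0, 0, 0, 0],
])

```text
time: 8.98
tool_pos: [0.5567, -0.0064, 0.0341]
tcp_rot: [3.135, -0.204, -0.009]
wrist_force: [-0.2, -0.6, -3.1]
width: 0.151
grip_force: 49.3
```

Emit:
play_rows([
  [0, 0, 0, 0, 0, 0],
  [0, 0, 0, 0, 0, 0],
  [0, 0, 0, 0, 0, 0],
  [0, 0, 0, 0, 0, 0],
])

```text
time: 9.32
tool_pos: [0.5608, -0.0069, 0.0384]
tcp_rot: [-3.135, 0.205, -0.003]
wrist_force: [0.4, -0.2, -2.1]
width: 0.15
grip_force: 49.3
```

Run:
```python
from h import *
np.set_printoptions(precision=4,suppress=True)
i=optics.camera_info("wrist");im=optics.read_camera("wrist");np.savez("w5.npz",im=im,**i)
s=sensors.read_state();print(s["tool_pos"],s["tcp_rot"],s["wrist_force"],s["width"])
b=optics.camera_info("side");a=optics.read_camera("side")[210:350,220:370]
cv2.imwrite("pics/w5.png",np.hstack([im[130:430,100:540,::-1],cv2.resize(a,(321,300),interpolation=cv2.INTER_CUBIC)[:,:,::-1]]))
```

```text
[ 0.5606 -0.0069  0.0383] [-3.1348  0.2051 -0.0028] [ 0.4133  0.5177 -2.0698] 0.15197795072840162
```

View pics/w5.png

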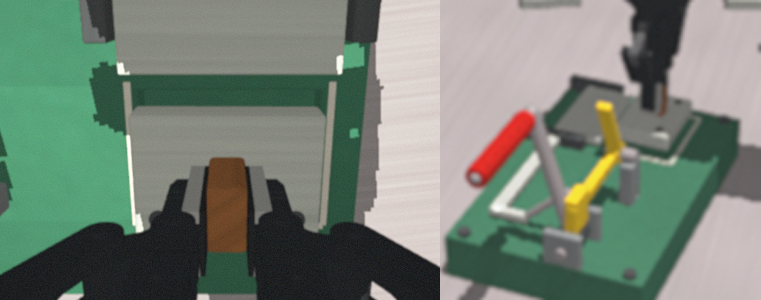

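The plate is over the recess (crop columns 130–325, top edge at row 108), and the outline legs are at crop columns ~127 and ~332. The slide's near edge is at crop row ~73. Checking numerically.

Run:
```python
from h import *
np.set_printoptions(precision=4,suppress=True)
d=np.load("w5.npz");i={k:d[k] for k in("mtx","R","t")}
o=np.array([100,130]);tp=np.array([.5606,-.0069]);y=-.1307
ex=np.array([np.cos(y),np.sin(y)]);ey=np.array([-ex[1],ex[0]])
def rel(uv,z):
    P=cast(i,np.array(uv)+o,z)[:,:2]-tp;return np.c_[P@ex,P@ey]*1000
print("outline centrelines (rows 90,205)",rel([(126.5,90),(135,205),(332,90),(323,205)],.045))
print("slide near edge top",rel([(117,74),(340,74)],.056), "bottom",rel([(117,74),(340,74)],.048))
for z in(.0715,.065):print("die edge",rel([(130.5,108),(324.5,108)],z))
d=np.load("w4.npz");j={k:d[k] for k in("mtx","R","t")}
P=cast(j,[(12,211),(188,213.5)],.056)[:,:2]-tp;print("slide from w4",np.c_[P@ex,P@ey]*1000)
```

```text
outline centrelines (rows 90,205) [[ 30.9849  45.0956]
 [-25.1708  44.7755]
 [ 30.965  -45.5773]
 [-25.2109 -45.2143]]
slide near edge top [[ 40.0076  45.7825]
 [ 39.9902 -45.4624]] bottom [[ 38.6275  47.9518]
 [ 38.6093 -47.7223]]
die edge [[ 29.6642  37.411 ]
 [ 29.6456 -36.1857]]
die edge [[ 27.9761  38.992 ]
 [ 27.9567 -37.8086]]
slide from w4 [[ 39.8639  45.8444]
 [ 40.2445 -45.3636]]
```

Emit:
play_rows([
  [-0.05, 0, 0.6, 0, 0, 0],
  [0, 0, 0.6, 0, 0, 0],
  [0, 0, 0.5, 0, 0, 0],
  [0, 0, 0, 0, 0, 0],
])

```text
time: 9.75
tool_pos: [0.5588, -0.0066, 0.0189]
tcp_rot: [3.135, -0.204, -0.001]
wrist_force: [1.4, 0.2, -2.7]
width: 0.152
grip_force: 49.2
```

Emit:
play_rows([
  [0, 0, 0.4, 0, 0, 0],
  [0, 0, 0.3, 0, 0, 0],
  [0, 0, 0.2, 0, 0, 0],
  [0, 0, 0, 0, 0, 0],
])

```text
time: 10.08
tool_pos: [0.5589, -0.0065, 0.0119]
tcp_rot: [3.135, -0.204, -0.002]
wrist_force: [-1.6, 0.4, 4.8]
width: 0.151
grip_force: 50.2
```

The die has reached the floor: z matches the expected seated value and contact has begun. I'll press a little more, then release and lift.

Emit:
play_rows([
  [0, 0, 0.2, 0, 0, 0],
  [0, 0, 0.1, 0, 0, 0],
  [0, 0, 0, 0, 0, 0],
  [0, 0, 0, 0, 0, 0],
  [0, 0, 0, 0, 0, 0],
])

```text
time: 10.5
tool_pos: [0.5589, -0.0065, 0.0119]
tcp_rot: [3.135, -0.204, -0.002]
wrist_force: [-12.3, 0.4, 23.6]
width: 0.153
grip_force: 53.0
```

Emit:
play_rows([
  [0, 0, -0.3, 0, 0, 0],
  [0, 0, 0, 0, 0, 0],
  [0, 0, 0, 0, 0, 0],
  [0, 0, 0, 0, 0, 0],
  [0, 0, 0, 0, 0, 0],
], grip=0.3)

```text
time: 10.92
tool_pos: [0.5588, -0.0066, 0.0107]
tcp_rot: [-3.135, 0.204, 0.001]
wrist_force: [-0.8, 0.1, 0.3]
width: 0.705
grip_force: 0.0
```

Emit:
play_rows([
  [0, 0, 0, 0, 0, 0],
  [0, 0, 0, 0, 0, 0],
  [0, 0, 0, 0, 0, 0],
  [0, 0, 0, 0, 0, 0],
  [0, 0, 0, 0, 0, 0],
])

```text
time: 11.33
tool_pos: [0.5592, -0.0066, 0.0112]
tcp_rot: [-3.135, 0.204, 0.0]
wrist_force: [0.3, 0.4, 0.5]
width: 0.698
grip_force: 0.0
```

Emit:
play_rows([
  [0, 0, -1.0, 0, 0, 0],
  [0, 0, -2.5, 0, 0, 0],
  [0, 0, -3.0, 0, 0, 0],
  [0, 0, -3.0, 0, 0, 0],
  [0, 0, -2.5, 0, 0, 0],
])

```text
time: 11.75
tool_pos: [0.5598, -0.0066, 0.1343]
tcp_rot: [-3.135, 0.204, -0.003]
wrist_force: [1.4, 0.2, 0.2]
width: 0.702
grip_force: 0.0
```

Emit:
play_rows([
  [0, 0, -2.0, 0, 0, 0],
  [0, 0, 0, 0, 0, 0],
  [0, 0, 0, 0, 0, 0],
  [0, 0, 0, 0, 0, 0],
  [0, 0, 0, 0, 0, 0],
], grip=1)

```text
time: 12.17
tool_pos: [0.5578, -0.0065, 0.1496]
tcp_rot: [3.135, -0.204, -0.005]
wrist_force: [0.1, -0.2, -0.4]
width: 0.004
grip_force: 0.0
```

Run:
```python
from h import *
np.set_printoptions(precision=4,suppress=True)
from scipy.spatial.transform import Rotation as Q
s=sensors.read_state();print(s["tool_pos"],s["tcp_rot"],s["wrist_force"],s["width"],s["q"])
i=optics.camera_info("wrist");im=optics.read_camera("wrist");np.savez("w6.npz",im=im,**i)
a=optics.read_camera("side")[205:360,215:375]
cv2.imwrite("pics/w6.png",np.hstack([cv2.resize(im,(420,315))[:,:,::-1],cv2.resize(a,(325,315),interpolation=cv2.INTER_CUBIC)[:,:,::-1]]))
# press frame
y=-.1302;ex=np.array([np.cos(y),np.sin(y),0]);ey=np.array([-ex[1],ex[0],0]);ez=np.array([0,0,1.])
O=np.array([.5606,-.0069,0])+.085*ey;print("press",O)
P=lambda w:[(w-O)@ex,(w-O)@ey,w[2]]
for w in((.5752,.1352,.1639),(.5831,.1996,.1071),(.6275,.2019,.1821),(.6385,.2925,.1812)):print(np.array(P(np.array(w))))
```

```text
[ 0.5578 -0.0065  0.1496] [ 3.1349 -0.2044 -0.0047] [ 0.1242 -0.1986 -0.4101] 0.0039405092476082135 [-0.0563  0.0768  1.902  -0.      1.1657  1.6447]
press [0.5716 0.0774 0.    ]
[-0.004   0.0578  0.1639]
[-0.0045  0.1227  0.1071]
[0.0392 0.1307 0.1821]
[0.0384 0.222  0.1812]
```

View pics/w6.png

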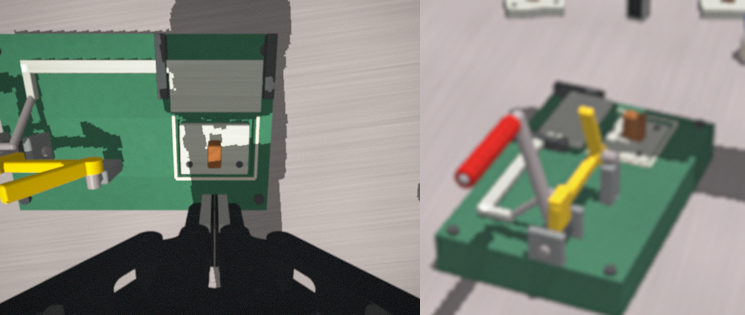

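The die is flush in the recess, the catch is still engaged and the lever is at rest. The fingers are shut. Next I'll lift, tilt the fingers forward by 0.7 rad and read the pose.

Emit:
play_rows([
  [0, 0, -2.5, 0, 0, 0],
  [0, 0, -2.5, 0, 0, 0],
  [0, 0, -2.0, 0, 0, 0],
  [0, 0, 0, 0, 0.1, 0],
  [0, 0, 0, 0, 0.1, 0],
])

```text
time: 12.68
tool_pos: [0.5621, -0.0069, 0.2228]
tcp_rot: [3.105, -0.203, 0.321]
wrist_force: [-1.0, 0.4, -0.7]
width: 0.003
grip_force: 0.0
```

Emit:
play_rows([
  [0, 0, 0, 0, 0.1, 0],
  [0, 0, 0, 0, 0.1, 0],
  [0, 0, 0, 0, 0.1, 0],
  [0, 0, 0, 0, 0.1, 0],
  [0, 0, 0, 0, 0.1, 0],
])

```text
time: 13.1
tool_pos: [0.5587, -0.0064, 0.2209]
tcp_rot: [2.902, -0.189, 1.066]
wrist_force: [0.5, -0.3, 0.6]
width: 0.001
grip_force: 0.0
```

Emit:
play_rows([
  [0, 0, 0, 0, 0, 0],
  [0, 0, 0, 0, 0, 0],
  [0, 0, 0, 0, 0, 0],
])

```text
time: 13.35
tool_pos: [0.5605, -0.0066, 0.2229]
tcp_rot: [2.904, -0.189, 1.061]
wrist_force: [0.3, -0.4, 1.0]
width: -0.003
grip_force: 0.0
```

```bash
cat >> h.py <<'E'
from scipy.spatial.transform import Rotation as Q
YAW=-.1302
PR=Q.from_euler("z",YAW).as_matrix();PO=np.array([.5606,-.0069,0])+PR@[0,.085,0]
OFF=.039
def where():
    "true tip in the press frame and tool axes (columns) in it"
    s=sensors.read_state();R=PR.T@Q.from_rotvec(s["tcp_rot"]).as_matrix()
    return PR.T@(s["tool_pos"]-PO)-OFF*R[:,2],R,s
def shift(*targets):
    "cm along the tool axes through true-tip targets in the press frame (m)"
    p,R,s=where();print("tip",p,"R",R.tolist(),"t",s["time"],"F",s["wrist_force"])
    for t in targets:
        t=np.array(t);print(t,"->",100*R.T@(t-p),"cm; len",100*np.linalg.norm(t-p));p=t
E
python3 - <<'E'
from h import *
np.set_printoptions(precision=3,suppress=True)
shift((.010,.092,.215),(.010,.092,.1285),(.010,.0,.1285))
E
```

```text
tip [-0.025 -0.085  0.253] R [[0.764620573136665, 0.00013499515163056038, 0.6444806908763575], [-4.373513929606804e-05, -0.9999999648913398, 0.0002613514051705647], [0.6444807035306764, -0.0002280211140006927, -0.7646205403878292]] t 13.35 F [ 0.316 -0.428  0.958]
[0.01  0.092 0.215] -> [  0.272 -17.668   5.162] cm; len 18.408370350313294
[0.01  0.092 0.129] -> [-5.575  0.002  6.614] cm; len 8.649999999999999
[0.01  0.    0.129] -> [ 0.     9.2   -0.002] cm; len 9.2
```

Emit:
play_rows([
  [0.05, -3.0, 0.4, 0, 0, 0],
  [0.05, -3.8, 1.0, 0, 0, 0],
  [0.07, -4.0, 1.3, 0, 0, 0],
  [0.05, -3.8, 1.3, 0, 0, 0],
  [0.05, -3.05, 1.16, 0, 0, 0],
])

```text
time: 13.77
tool_pos: [0.6199, 0.1575, 0.1901]
tcp_rot: [2.917, -0.17, 1.049]
wrist_force: [0.7, 0.1, 0.3]
width: 0.002
grip_force: 0.0
```

Emit:
play_rows([
  [-1.2, 0, 1.4, 0, 0, 0],
  [-1.5, 0, 1.8, 0, 0, 0],
  [-1.4, 0, 1.7, 0, 0, 0],
  [-1.2, 0, 1.4, 0, 0, 0],
  [-0.28, 0, 0.3, 0, 0, 0],
])

```text
time: 14.18
tool_pos: [0.6246, 0.1433, 0.1206]
tcp_rot: [2.96, -0.146, 1.022]
wrist_force: [0.1, 5.9, 8.6]
width: -0.003
grip_force: 5.6
```

Emit:
play_rows([
  [0, 0, 0, 0, 0, 0],
  [0, 0, 0, 0, 0, 0],
  [0, 0, 0, 0, 0, 0],
])

```text
time: 14.43
tool_pos: [0.6239, 0.1424, 0.1214]
tcp_rot: [2.958, -0.147, 1.021]
wrist_force: [8.4, 3.2, 3.5]
width: -0.004
grip_force: 5.6
```

Run:
```python
from h import *
np.set_printoptions(precision=3,suppress=True)
shift((.010,.0,.1285))
```

```text
tip [0.019 0.07  0.152] R [[0.7877935230962952, 0.038530629459104807, 0.6147330766771968], [0.01651738903386302, -0.9990040894246661, 0.041448825945952776], [0.6157179068591646, -0.02249933124070647, -0.7876453765919595]] t 14.4333 F [8.448 3.174 3.468]
[0.01  0.    0.129] -> [-2.311  6.974  0.989] cm; len 7.413361818666492
```

Contact came earlier than expected. I've used all my picture views, so I'll inspect by joint values and the yellow mask instead.

```bash
cat >> h.py <<'E'
def mask(n,kind):
    im=optics.read_camera(n);h=cv2.cvtColor(im,cv2.COLOR_RGB2HSV)
    lo,hi=dict(y=((20,140,60),(35,255,255)),r=((0,190,60),(4,255,255)))[kind]
    m=cv2.inRange(h,lo,hi)
    if kind=="r":m|=cv2.inRange(h,(174,190,60),(180,255,255))
    m[:205]=0;m[360:]=0;m[:,:215]=0;m[:,450:]=0
    return im,m
def ascii_(m,step=3):
    y,x=np.nonzero(m);print("x0",x.min(),"y0",y.min(),"x1",x.max(),"y1",y.max())
    for r in range(y.min(),y.max()+1,step):print("".join("#" if m[r,c] else "." for c in range(x.min(),x.max()+1,2)))
E
python3 - <<'E'
from h import *
np.set_printoptions(precision=3,suppress=True)
s=sensors.read_state();print(s["q"],s["tool_pos"],s["wrist_force"],s["torque"])
for n in("scene","side"):
    for k in "yr":
        im,m=mask(n,k);print(n,k);ascii_(m)
    print("expected tip,hinge,jaw,bar ends",proj(optics.camera_info(n),np.array([(0,.0617,.163),(0,.03,.095),(0,.135,.095),(.037,.13,.18),(.037,.225,.18)])@PR.T+PO))
E
```

```text
[ 0.327 -0.077  2.281 -0.667  0.388  2.551] [0.624 0.142 0.121] [8.448 3.174 3.468] [ 0.189 -0.908  0.293]
scene y
x0 347 y0 225 x1 392 y1 256
........#..............
.......##..............
......##...............
.....##................
....#..................
..###..................
.#############........#
.##################...#
.................##...#
......................#
......................#
scene r
x0 395 y0 228 x1 434 y1 237
.#..................
################...#
....################
.................##.
expected tip,hinge,jaw,bar ends [[366.726 224.035]
 [352.491 244.586]
 [394.29  249.695]
 [394.413 230.437]
 [435.593 235.248]]
side y
x0 278 y0 261 x1 304 y1 317
.........##...
.........###..
.........###..
..........###.
..........###.
..........###.
...........###
..........###.
.........####.
........###...
.......###....
......###.....
...#####......
.######.......
.#####........
.#####........
.#####........
.####.........
#####.........
side r
x0 235 y0 263 x1 262 y1 293
...........##.
..........####
.........#####
.......######.
......#####...
.....#####....
...######.....
..######......
.#####........
..###.........
...#..........
expected tip,hinge,jaw,bar ends [[294.145 260.058]
 [300.134 281.501]
 [278.947 310.901]
 [260.636 266.399]
 [236.585 294.582]]
```

Joint 6 is at its range limit because the tilt put the wrist near a singularity. The catch and lever haven't moved. I'll retract up, undo the tilt and turn the tool −90° about its z. A vertical tool with a narrow y-profile works for both the tab and the lever bar.

Emit:
play_rows([
  [1.2, 0, -1.6, 0, 0, -0.05],
  [1.6, 0, -2.0, 0, 0, -0.05],
  [1.6, 0, -2.0, 0, 0, -0.05],
  [1.6, 0, -2.0, 0, 0, -0.05],
  [0, 0, 0, 0, -0.05, -0.05],
])

```text
time: 15.05
tool_pos: [0.6218, 0.144, 0.2193]
tcp_rot: [2.901, 0.216, 0.909]
wrist_force: [1.1, 0.4, 0.1]
width: -0.002
grip_force: 0.0
```

Run:
```python
from h import *
np.set_printoptions(precision=3,suppress=True)
shift((0,.082,.25));print(sensors.read_state()["q"])
```

```text
tip [0.019 0.071 0.251] R [[0.7846290778679657, 0.23388144281490583, 0.5741573659467276], [0.26682159780067893, -0.96334534941945, 0.027784396682506124], [0.5596100831035474, 0.1313971402228224, -0.8182733934511772]] t 15.05 F [1.069 0.392 0.098]
[0.    0.082 0.25 ] -> [-1.256 -1.467 -0.946] cm; len 2.1502477023564204
[ 0.327 -0.178  2.145 -0.393  0.639  2.003]
```

Emit:
play_rows([
  [0, 0, -0.5, 0.0233, -0.0995, 0],
  [0, 0, 0, 0.0233, -0.0995, 0],
  [0, 0, 0, 0.0233, -0.0995, 0],
  [0, 0, 0, 0.0233, -0.0995, 0],
  [0, 0, 0, 0.0233, -0.0995, 0],
])

```text
time: 15.47
tool_pos: [0.618, 0.1437, 0.2189]
tcp_rot: [3.116, 0.229, 0.142]
wrist_force: [0.5, 0.2, 0.1]
width: 0.002
grip_force: 0.0
```

Emit:
play_rows([
  [0, 0, 0, 0.0233, -0.0995, 0],
  [0, 0, 0, 0, 0, -0.12],
  [0, 0, 0, 0, 0, -0.12],
  [0, 0, 0, 0, 0, -0.12],
  [0, 0, 0, 0, 0, -0.12],
])

```text
time: 15.88
tool_pos: [0.6177, 0.1432, 0.2164]
tcp_rot: [-2.984, -0.976, 0.013]
wrist_force: [0.2, 0.2, -0.8]
width: 0.002
grip_force: 0.0
```

Emit:
play_rows([
  [0, 0, 0, 0, 0, -0.12],
  [0, 0, 0, 0, 0, -0.12],
  [0, 0, 0, 0, 0, -0.12],
  [0, 0, 0, 0, 0, -0.12],
  [0, 0, 0, 0, 0, -0.12],
])

```text
time: 16.3
tool_pos: [0.6174, 0.1433, 0.2169]
tcp_rot: [-2.56, -1.813, 0.011]
wrist_force: [0.2, 0.2, -0.5]
width: -0.002
grip_force: 0.0
```

Emit:
play_rows([
  [0, 0, 0, 0, 0, -0.12],
  [0, 0, 0, 0, 0, 0],
  [0, 0, 0, 0, 0, 0],
  [0, 0, 0, 0, 0, 0],
])

```text
time: 16.63
tool_pos: [0.6166, 0.1431, 0.2165]
tcp_rot: [-2.456, -1.953, 0.01]
wrist_force: [0.2, 0.6, 0.3]
width: -0.003
grip_force: 0.0
```

Run:
```python
from h import *
np.set_printoptions(precision=3,suppress=True)
shift((-.006,.084,.25),(-.006,.084,.138));print(sensors.read_state()["q"])
_,R,_=where();W=np.array([[0,1,0],[1,0,0],[0,0,-1.]]).T
print("rotvec left, tool axes",Q.from_matrix(R.T@W).as_rotvec())
```

```text
tip [0.036 0.071 0.256] R [[0.09693711611750658, 0.9952638992636234, -0.007277797839271242], [0.9952869305974731, -0.09695378169407742, -0.0019723075516279356], [-0.0026685765273026414, -0.007052307266805601, -0.9999715714266744]] t 16.6333 F [0.193 0.615 0.337]
[-0.006  0.084  0.25 ] -> [ 0.873 -4.334  0.582] cm; len 4.459577379133309
[-0.006  0.084  0.138] -> [ 0.03   0.079 11.2  ] cm; len 11.2
[0.189 0.177 1.664 0.    1.308 0.416]
rotvec left, tool axes [-0.007  0.002 -0.097]
```

Emit:
play_rows([
  [0, 0, 0, -0.007, 0.002, -0.097],
  [0.6, -2.2, 0, 0, 0, 0],
  [0.7, -2.0, 0.5, 0, 0, 0],
  [0, 0, 1.5, 0, 0, 0],
  [0, 0, 2.0, 0, 0, 0],
])

```text
time: 17.05
tool_pos: [0.5769, 0.1623, 0.1786]
tcp_rot: [2.358, 2.073, 0.006]
wrist_force: [-0.4, 1.4, 0.5]
width: -0.0
grip_force: 0.0
```

Emit:
play_rows([
  [0, 0, 2.0, 0, 0, 0],
  [0, 0, 2.0, 0, 0, 0],
  [0, 0, 0, 0, 0, 0],
  [0, 0, 0, 0, 0, 0],
])

```text
time: 17.38
tool_pos: [0.5748, 0.161, 0.1352]
tcp_rot: [-2.359, -2.073, 0.005]
wrist_force: [0.0, 0.5, 0.4]
width: 0.002
grip_force: 0.0
```

Run:
```python
from h import *
np.set_printoptions(precision=3,suppress=True)
shift((-.006,.084,.138));print(sensors.read_state()["q"])
```

```text
tip [-0.008  0.083  0.174] R [[-0.0015911011557770134, 0.9999941634983415, -0.0030234692596778985], [0.9999975438441292, 0.0015864269076976037, -0.0015477581772324522], [-0.0015429526307511343, -0.003025924473390784, -0.9999942315224923]] t 17.3833 F [0.039 0.549 0.405]
[-0.006  0.084  0.138] -> [0.066 0.175 3.622] cm; len 3.6269742536005087
[ 0.232  0.162  1.835 -0.     1.148  0.36 ]
```

Pose is good. I'll descend 3.6 cm, then push in −y (tool −x).

Emit:
play_rows([
  [0, 0, 1.5, 0, 0, 0],
  [0, 0, 1.5, 0, 0, 0],
  [0.1, 0.1, 0.6, 0, 0, 0],
  [0, 0, 0, 0, 0, 0],
  [0, 0, 0, 0, 0, 0],
])

```text
time: 17.8
tool_pos: [0.5776, 0.1623, 0.1014]
tcp_rot: [2.358, 2.075, 0.001]
wrist_force: [0.3, -0.1, 0.4]
width: -0.004
grip_force: 0.0
```

Emit:
play_rows([
  [-0.8, 0, 0, 0, 0, 0],
  [-0.8, 0, 0, 0, 0, 0],
  [-0.8, 0, 0, 0, 0, 0],
  [-0.8, 0, 0, 0, 0, 0],
  [0, 0, 0, 0, 0, 0],
])

```text
time: 18.22
tool_pos: [0.5729, 0.1285, 0.1009]
tcp_rot: [2.359, 2.073, -0.0]
wrist_force: [-0.2, 0.1, 0.3]
width: 0.003
grip_force: 0.0
```

Emit:
play_rows([
  [-0.8, 0, 0, 0, 0, 0],
  [-0.8, 0, 0, 0, 0, 0],
  [-0.8, 0, 0, 0, 0, 0],
  [-0.8, 0, 0, 0, 0, 0],
  [-0.8, 0, 0, 0, 0, 0],
])

```text
time: 18.63
tool_pos: [0.5673, 0.0898, 0.1]
tcp_rot: [-2.358, -2.076, 0.001]
wrist_force: [0.3, 2.1, -0.1]
width: -0.0
grip_force: 0.7
```

Run:
```python
from h import *
np.set_printoptions(precision=3,suppress=True)
shift((-.006,.0,.138))
for n in("scene","side"):
    im,m=mask(n,"y");print(n);ascii_(m)
    ang=[.0,.6,.95,1.25]
    X=[(0,.03+.075*np.sin(.436-a),.095+.075*np.cos(.436-a)) for a in ang]+[(0,.03+.105*np.cos(a),.095+.105*np.sin(a)) for a in ang]
    print(proj(optics.camera_info(n),np.array(X)@PR.T+PO))
```

```text
tip [-0.006  0.012  0.139] R [[-0.002841459701739198, 0.9999957366751899, -0.0006728582383114998], [0.9999957574090287, 0.002841026964101649, -0.0006432182625936902], [-0.0006413039119472516, -0.0006746830624217954, -0.9999995667659357]] t 18.6333 F [ 0.333  2.105 -0.094]
[-0.006  0.     0.138] -> [-1.178 -0.01   0.103] cm; len 1.1824894793041278
scene
x0 336 y0 214 x1 382 y1 247
..................#.....
.................####...
...............########.
##.............########.
.##...........###.####..
..##.........##.........
...##.......##..........
....##.....##...........
......#..##.............
......####..............
......####..............
.......##...............
[[366.715 224.039]
 [348.957 219.954]
 [338.874 221.707]
 [331.658 225.451]
 [394.29  249.695]
 [389.022 229.571]
 [379.335 219.546]
 [368.149 213.346]]
side
x0 286 y0 248 x1 309 y1 285
...##.......
..####......
..####......
.#####......
.#####....##
#######..###
.######.####
..##.######.
......#####.
......####..
.......###..
......###...
......###...
[[294.15  260.059]
 [302.776 246.338]
 [307.329 244.271]
 [310.421 246.112]
 [278.947 310.901]
 [282.654 278.894]
 [288.074 259.788]
 [293.901 245.894]]
```

The catch is turning, now at about 1.0 rad. Pushing it on to the stop.

Emit:
play_rows([
  [-0.5, 0, 0, 0, 0, 0],
  [-0.4, 0, 0, 0, 0, 0],
  [-0.3, 0, 0, 0, 0, 0],
  [0, 0, 0, 0, 0, 0],
])

```text
time: 19.07
tool_pos: [0.5661, 0.0781, 0.1004]
tcp_rot: [2.358, 2.075, -0.001]
wrist_force: [0.1, 0.8, 0.4]
width: 0.0
grip_force: 0.0
```

Emit:
play_rows([
  [-0.2, 0, 0, 0, 0, 0],
  [-0.2, 0, 0, 0, 0, 0],
  [0, 0, 0, 0, 0, 0],
])

```text
time: 19.32
tool_pos: [0.5657, 0.0746, 0.1004]
tcp_rot: [2.358, 2.075, -0.001]
wrist_force: [0.5, -0.6, -0.3]
width: 0.001
grip_force: 0.2
```

Run:
```python
from h import *
np.set_printoptions(precision=3,suppress=True)
shift((-.006,.0,.138))
im,m=mask("scene","y");ascii_(m,4)
```

```text
tip [-0.006 -0.004  0.139] R [[-0.0030600355103550412, 0.9999953078926324, 0.00014274240817719317], [0.9999950514165517, 0.0030601389076611646, -0.0007298577082960142], [-0.0007302910953223198, 0.00014050831129958248, -0.9999997234661272]] t 19.3167 F [ 0.539 -0.611 -0.347]
[-0.006  0.     0.138] -> [ 0.353 -0.047  0.141] cm; len 0.3829238694401981
x0 331 y0 210 x1 375 y1 247
................##.....
................#####..
...............########
...............######..
##............##.......
...##........##........
.....##.....##.........
.......###.##..........
.........###...........
.........###...........
```

The catch is at its stop (tab tip at scene (331,225), the predicted 1.25 rad position). Next I'll lift over it, go above the lever bar and open.

Emit:
play_rows([
  [0.3, 0, -1.5, 0, 0, 0],
  [0, 0, -3.0, 0, 0, 0],
  [0, 0, -3.0, 0, 0, 0],
  [0, 0, -3.0, 0, 0, 0],
  [0, 0, -2.0, 0, 0, 0],
])

```text
time: 19.78
tool_pos: [0.5672, 0.0778, 0.2287]
tcp_rot: [2.356, 2.074, 0.003]
wrist_force: [1.2, 0.4, 0.7]
width: -0.003
grip_force: 0.0
```

Emit:
play_rows([
  [2.5, 0.6, 0, 0, 0, 0],
  [3.5, 0.8, 0, 0, 0, 0],
  [3.7, 1.0, 0, 0, 0, 0],
  [3.7, 1.0, 0, 0, 0, 0],
  [3.0, 0.6, 0, 0, 0, 0],
], grip=0)

```text
time: 20.2
tool_pos: [0.6274, 0.2375, 0.2252]
tcp_rot: [2.357, 2.076, 0.0]
wrist_force: [-0.0, 0.1, 0.9]
width: 0.707
grip_force: 0.0
```

Emit:
play_rows([
  [1.6, 0.4, 0, 0, 0, 0],
  [0, 0, 0, 0, 0, 0],
  [0, 0, 0, 0, 0, 0],
  [0, 0, 0, 0, 0, 0],
  [0, 0, 0, 0, 0, 0],
])

```text
time: 20.62
tool_pos: [0.6323, 0.2495, 0.2252]
tcp_rot: [2.359, 2.074, -0.002]
wrist_force: [0.5, -0.9, 0.2]
width: 1.001
grip_force: 0.0
```

Run:
```python
from h import *
np.set_printoptions(precision=3,suppress=True)
shift((.038,.180,.158));print(sensors.read_state()["q"])
i=optics.camera_info("wrist");im=optics.read_camera("wrist");h=cv2.cvtColor(im,cv2.COLOR_RGB2HSV)
m=(cv2.inRange(h,(0,190,50),(4,255,255))|cv2.inRange(h,(174,190,50),(180,255,255)))
n,l,st,c=cv2.connectedComponentsWithStats(m);k=1+st[1:,4].argmax();print(st[k],c[k])
p=cast(i,c[k],.18);print("bar centroid in press frame",(p-PO)@PR)
r=cv2.minAreaRect(np.argwhere(l==k)[:,::-1].astype(np.float32));print(r)
b=(cast(i,cv2.boxPoints(r),.18)-PO)@PR;print(b)
im,m=mask("scene","y");ascii_(m,8)
```

```text
tip [0.038 0.179 0.264] R [[-0.0020346359818075466, 0.999997905375037, -0.00022249035991633615], [0.9999971246601551, 0.0020343519014918545, -0.0012696786062909467], [-0.0012692233231036834, -0.00022507305395863, -0.9999991692067931]] t 20.6167 F [ 0.452 -0.885  0.218]
[0.038 0.18  0.158] -> [ 0.151  0.025 10.622] cm; len 10.622956109694135
[ 0.34   0.256  1.553 -0.001  1.333  0.468]
[ 309  177   35  159 5019] [325.935 254.844]
bar centroid in press frame [[0.037 0.179 0.18 ]]
((325.5466003417969, 255.96115112304688), (33.589195251464844, 158.20999145507812), 0.7538482546806335)
[[0.026 0.127 0.18 ]
 [0.028 0.224 0.18 ]
 [0.046 0.224 0.18 ]
 [0.046 0.127 0.18 ]]
x0 330 y0 211 x1 374 y1 247
.................##....
...............########
.####..........#.......
.....####...##.........
.........####..........
```

The bar is confirmed at press x 37 mm, y 127–224 mm, directly under the gripper. Descend 10.6 cm and grip.

Emit:
play_rows([
  [0, -0.05, 2.5, 0, 0, 0],
  [0, 0, 3.0, 0, 0, 0],
  [0, 0, 2.5, 0, 0, 0],
  [0, 0, 1.6, 0, 0, 0],
  [0, 0, 1.0, 0, 0, 0],
])

```text
time: 21.13
tool_pos: [0.6302, 0.2491, 0.1164]
tcp_rot: [-2.359, -2.074, 0.007]
wrist_force: [0.4, -0.3, -0.3]
width: 1.002
grip_force: 0.0
```

Emit:
play_rows([
  [0, 0, 0, 0, 0, 0],
  [0, 0, 0, 0, 0, 0],
  [0, 0, 0, 0, 0, 0],
  [0, 0, 0, 0, 0, 0],
  [0, 0, 0, 0, 0, 0],
], grip=1, force=40)

```text
time: 21.55
tool_pos: [0.6333, 0.2512, 0.1213]
tcp_rot: [2.357, 2.075, 0.004]
wrist_force: [0.4, 0.4, 0.6]
width: 0.3
grip_force: 0.0
```

Emit:
play_rows([
  [0, 0, 0, 0, 0, 0],
  [0, 0, 0, 0, 0, 0],
  [0, 0, 0, 0, 0, 0],
  [0, 0, 0, 0, 0, 0],
  [0, 0, 0, 0, 0, 0],
])

```text
time: 21.97
tool_pos: [0.6322, 0.2513, 0.1212]
tcp_rot: [2.358, 2.075, 0.001]
wrist_force: [-3.0, -0.5, 6.2]
width: 0.219
grip_force: 39.3
```

Run:
```python
from h import *
np.set_printoptions(precision=3,suppress=True)
f=[-.3+.75*k/10 for k in range(1,11)]
B=[(-.125*np.sin(a),.06+.125*np.cos(a)) for a in f]
z0=.179;print([(round(x*1000,1),round((z-z0)*1000,1)) for x,z in B])
shift((-.054,.18,.153))
```

```text
[(np.float64(27.9), np.float64(2.8)), (np.float64(18.7), np.float64(4.6)), (np.float64(9.4), np.float64(5.6)), (np.float64(-0.0), np.float64(6.0)), (np.float64(-9.4), np.float64(5.6)), (np.float64(-18.7), np.float64(4.6)), (np.float64(-27.9), np.float64(2.8)), (np.float64(-36.9), np.float64(0.4)), (np.float64(-45.8), np.float64(-2.7)), (np.float64(-54.4), np.float64(-6.4))]
tip [0.037 0.18  0.16 ] R [[-0.002986302127530756, 0.9999951102216401, 0.0009281877033201975], [0.9999954510033496, 0.0029859068025895933, 0.0004270048868676557], [0.0004242313169309766, 0.0009294586465995631, -0.9999994780670706]] t 21.9667 F [-3.041 -0.49   6.201]
[-0.054  0.18   0.153] -> [-0.001 -9.147  0.715] cm; len 9.175347807976612
```

Emit:
play_rows([
  [0, -0.9, -0.28, 0, 0, 0],
  [0, -0.92, -0.18, 0, 0, 0],
  [0, -0.93, -0.1, 0, 0, 0],
  [0, -0.94, -0.04, 0, 0, 0],
  [0, -0.94, 0.04, 0, 0, 0],
])

```text
time: 22.38
tool_pos: [0.5932, 0.2566, 0.1295]
tcp_rot: [2.35, 2.069, 0.02]
wrist_force: [10.4, -2.9, 8.9]
width: 0.221
grip_force: 39.6
```

Emit:
play_rows([
  [0, -0.93, 0.1, 0, 0, 0],
  [0, -0.92, 0.18, 0, 0, 0],
  [0, -0.9, 0.24, 0, 0, 0],
  [0, 0, 0, 0, 0, 0],
  [0, 0, 0, 0, 0, 0],
])

```text
time: 22.8
tool_pos: [0.5655, 0.2603, 0.1256]
tcp_rot: [2.351, 2.07, 0.02]
wrist_force: [7.6, -3.9, 10.9]
width: 0.218
grip_force: 41.2
```

Emit:
play_rows([
  [0, -0.5, 0.17, 0, 0, 0],
  [0, -0.4, 0.15, 0, 0, 0],
  [0, -0.4, 0.16, 0, 0, 0],
  [0, -0.3, 0.12, 0, 0, 0],
  [0, 0, 0, 0, 0, 0],
])

```text
time: 23.22
tool_pos: [0.55, 0.2624, 0.1192]
tcp_rot: [2.351, 2.07, 0.02]
wrist_force: [8.9, -3.4, 9.3]
width: 0.218
grip_force: 42.3
```

Run:
```python
from h import *
np.set_printoptions(precision=3,suppress=True)
shift((-.054,.18,.153));s=sensors.read_state();print(s["grip_force"],s["width"])
im,m=mask("scene","y");ascii_(m,8)
im,m=mask("side","r");ascii_(m,6)
X=[(-.125*np.sin(a-.3),y,.06+.125*np.cos(a-.3)) for a in(.6,.75) for y in(.13,.225)]
print(proj(optics.camera_info("side"),np.array(X)@PR.T+PO))
```

```text
tip [-0.046  0.181  0.158] R [[-0.003577371782897699, 0.999875020354471, 0.015399548119129795], [0.9999878786666963, 0.0035248292148155, 0.0034377461638963472], [0.0033830357384940987, 0.0154116595521978, -0.9998755101606597]] t 23.2167 F [ 8.903 -3.393  9.308]
[-0.054  0.18   0.153] -> [-0.052 -0.798  0.507] cm; len 0.9471473925946817
42.305084466934204 0.21799570419490336
x0 330 y0 211 x1 374 y1 247
.................##....
...............########
.####.........##.......
.....####...###........
.........####..........
x0 280 y0 283 x1 294 y1 306
.......#
.....##.
...####.
######..
[[298.902 275.259]
 [277.24  304.716]
 [308.091 280.6  ]
 [287.091 310.511]]
```

The lever is at about 0.68 rad. Pulling on to the stop.

Emit:
play_rows([
  [0, -0.4, 0.17, 0, 0, 0],
  [0, -0.4, 0.18, 0, 0, 0],
  [0, -0.3, 0.13, 0, 0, 0],
  [0, 0, 0, 0, 0, 0],
  [0, 0, 0, 0, 0, 0],
])

```text
time: 23.73
tool_pos: [0.5427, 0.2637, 0.1159]
tcp_rot: [2.347, 2.068, 0.028]
wrist_force: [13.9, -6.6, 9.9]
width: 0.22
grip_force: 42.3
```

Emit:
play_rows([
  [0, -0.2, 0.05, 0, 0, 0],
  [0, 0, 0, 0, 0, 0],
  [0, 0, 0, 0, 0, 0],
  [0, 0, 0, 0, 0, 0],
])

```text
time: 24.07
tool_pos: [0.5428, 0.2637, 0.1159]
tcp_rot: [2.346, 2.066, 0.033]
wrist_force: [18.9, -8.0, 8.7]
width: 0.219
grip_force: 42.2
```

Run:
```python
from h import *
np.set_printoptions(precision=3,suppress=True)
shift((-.054,.18,.153));s=sensors.read_state();print(s["grip_force"],s["width"],s["time"])
im,m=mask("side","r");ascii_(m,6)
# die grip block still in place, from the side
im=optics.read_camera("side");h=cv2.cvtColor(im,cv2.COLOR_RGB2HSV);b=cv2.inRange(h,(3,90,30),(20,255,255));b[:225]=0;b[300:]=0;b[:,:300]=0;b[:,370:]=0
y,x=np.nonzero(b);print("block px",x.mean(),y.mean(),len(x),"expected",proj(optics.camera_info("side"),PR@[0,-.085,.06]+PO))
```

```text
tip [-0.054  0.181  0.155] R [[-0.0035926723672966743, 0.9996650363820433, 0.025630211480771877], [0.999980073052799, 0.003458396283836122, 0.005281381681187782], [0.005190973182333008, 0.0256486750229281, -0.9996575409944087]] t 24.0667 F [18.895 -7.97   8.653]
[-0.054  0.18   0.153] -> [-0.079 -0.032  0.187] cm; len 0.20559650188665296
42.20649719238281 0.21854751349937462 24.0667
x0 284 y0 285 x1 299 y1 309
........
.....###
...#####
######..
........
block px 316.4142857142857 268.12857142857143 70 expected [[319.816 267.541]]
```

The lever is at its stop: tip x is −54 mm and only the force rises now. Handing in.

```bash
python3 -c "
from workcell import order
print(order.finish_job())"
```

```text
the job is handed in; nothing more can be done
None
```

I handed the job in with the die seated flush, the catch flipped to its stop, and the gripper holding the lever at its stop against the spring; the verdict wasn't shown, and I didn't re-check the jar, bowl and loop tool at the end, though none was touched as far as I could tell.

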